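# Put the lids back on the glazed jars

## Task

These four jars and their lids have just come out of the glaze kiln. Put each lid on the jar of the same glaze so that it sits flat and fully home in the mouth; set each one down, do not drop it, and leave the jars standing where they are. Leave the dark mug and the grey bear bowl, which are not finished, undisturbed.

Things in the scene. Friction and masses are not known exactly. Their poses are not given: they have to be found in the camera images.
- jar_white: Open jar, milk-white glaze, round belly, bare buff foot; loose, about 420 g. 66 mm high, 98 mm over its widest part; flat rim 86 mm outside, mouth 75 mm across. Origin: centre of its underside, z axis up, so the rim is 66 mm above the origin. Stands on a fixed 18 mm thick wooden ware board.
- jar_blue: Open jar, deep cobalt-blue glaze, straight sides, bare buff foot; loose, about 420 g. 72 mm high, 89 mm over its widest part; flat rim 86 mm outside, mouth 75 mm across. Origin: centre of its underside, z axis up, so the rim is 72 mm above the origin. Stands on a fixed 18 mm thick wooden ware board.
- jar_green: Open jar, leaf-green glaze, sides flaring up from a narrow foot, bare buff foot; loose, about 420 g. 64 mm high, 86 mm over its widest part; flat rim 86 mm outside, mouth 75 mm across. Origin: centre of its underside, z axis up, so the rim is 64 mm above the origin. Stands on a fixed 18 mm thick wooden ware board.
- jar_red: Open jar, dark-red glaze, wide shoulder, bare buff foot; loose, about 420 g. 70 mm high, 97 mm over its widest part; flat rim 86 mm outside, mouth 75 mm across. Origin: centre of its underside, z axis up, so the rim is 70 mm above the origin. Stands on a fixed 18 mm thick wooden ware board.
- lid_white: Lid, milk-white glaze, loose, 130 g, lying knob up on a fixed 18 mm ware board. Origin: centre of its underside, z up. Above it: bare flange 0 to 10 mm (52 mm across, widening to 63), cover plate 10 to 16 mm (87 mm across, domed to 19 mm mid-way), round knob 25 mm across at 26 to 48 mm (the top). The flange enters the mouth, the plate rests on the rim: then the origin is 56 mm above the jar's.
- lid_blue: Lid, deep cobalt-blue glaze, loose, 130 g, lying knob up on a fixed 18 mm ware board. Origin: centre of its underside, z up. Above it: bare flange 0 to 10 mm (52 mm across, widening to 63), cover plate 10 to 16 mm (87 mm across, domed to 19 mm mid-way), round knob 25 mm across at 26 to 48 mm (the top). The flange enters the mouth, the plate rests on the rim: then the origin is 62 mm above the jar's.
- lid_green: Lid, leaf-green glaze, loose, 130 g, lying knob up on a fixed 18 mm ware board. Origin: centre of its underside, z up. Above it: bare flange 0 to 10 mm (52 mm across, widening to 63), cover plate 10 to 16 mm (87 mm across, domed to 19 mm mid-way), round knob 25 mm across at 26 to 48 mm (the top). The flange enters the mouth, the plate rests on the rim: then the origin is 54 mm above the jar's.
- lid_red: Lid, dark-red glaze, loose, 130 g, lying knob up on a fixed 18 mm ware board. Origin: centre of its underside, z up. Above it: bare flange 0 to 10 mm (52 mm across, widening to 63), cover plate 10 to 16 mm (87 mm across, domed to 19 mm mid-way), round knob 25 mm across at 26 to 48 mm (the top). The flange enters the mouth, the plate rests on the rim: then the origin is 60 mm above the jar's.
- mug: Unglazed mug of near-black clay, loose bystander on the ware board with the jars: 76 mm across, 75 mm high, handle on its +y side reaching 69 mm from the axis. Origin: centre of the underside, z up. Leave alone.
- bear_bowl: Small grey unglazed bowl with two bear ears and a snout, loose bystander on the ware board with the lids: 86 mm across, 59 mm high to the ear tips. Origin: centre of the underside, z up. Leave alone.
Mind the look-alikes: they are no part of the job. Leave any yellow look-alike of the jar_blue alone. What is shaped like the lid_white but yellow is not meant.

How it is judged (in metres and radians):
At the end, for the whole second after the job is handed in: Each lid is on the jar of its own glaze, centred within 8 mm, within 4 mm of its seated height, level within 0.08 rad, at rest; each jar is upright within 0.08 rad, at rest, within 30 mm of its start; mug and bear bowl are within 25 mm of theirs (horizontal distance between lid_white and jar_white below 0.008 m and z of lid_white in the frame of jar_white between 0.052 and 0.06 m and angle between each of lid_white, jar_white, lid_blue, jar_blue, lid_green, jar_green, lid_red, jar_red's own z axis and vertical below 0.08 rad and linear speed of each of lid_white, jar_white, lid_blue, jar_blue, lid_green, jar_green, lid_red, jar_red below 0.02 m/s and distance of each of jar_white, jar_blue, jar_green, jar_red from where it was at the start of the episode below 0.03 m and horizontal distance between lid_blue and jar_blue below 0.008 m and z of lid_blue in the frame of jar_blue between 0.058 and 0.066 m and horizontal distance between lid_green and jar_green below 0.008 m and z of lid_green in the frame of jar_green between 0.05 and 0.058 m and horizontal distance between lid_red and jar_red below 0.008 m and z of lid_red in the frame of jar_red between 0.056 and 0.064 m and distance of each of mug, bear_bowl from where it was at the start of the episode below 0.025 m); the robot touches nothing.
It fails at once if a lid is let fall from more than about 2 cm ((contact force between lid_white and anything else below 0.02 N and linear speed of lid_white above 0.6 m/s) or (contact force between lid_blue and anything else below 0.02 N and linear speed of lid_blue above 0.6 m/s) or (contact force between lid_green and anything else below 0.02 N and linear speed of lid_green above 0.6 m/s) or (contact force between lid_red and anything else below 0.02 N and linear speed of lid_red above 0.6 m/s)).
It fails at once if a jar is tipped over (angle between any of jar_white, jar_blue, jar_green, jar_red's own z axis and vertical above 0.5 rad).
It fails at once if the dark mug is pushed more than 25 mm from its place or tipped (distance of mug from where it was at the start of the episode above 0.025 m or angle between mug's own z axis and vertical above 0.3 rad).
It fails at once if the grey bear bowl is pushed more than 25 mm from its place or tipped (distance of bear_bowl from where it was at the start of the episode above 0.025 m or angle between bear_bowl's own z axis and vertical above 0.3 rad).
It also fails if it takes over 99 s, if anything falls off the work surface, if the arm or the gripper's body presses on something with over 40 N, if the wrist force passes 120 N, or if a joint passes its speed limit or range.

## Robot

A 7-joint arm with a two-finger parallel gripper is mounted at the origin on the work surface. World frame = base frame: x ahead of the robot, y to its left, z up, the work surface at z = 0. Lengths are in m, angles in degrees, forces in N, time in s.
With the tool pointing down it reaches from about 0.4 to 0.85 m from the base axis. Payload 4.4 kg.
Tool frame: the origin (TCP) lies between the finger pads; the fingertips stand r.tip_reach ahead of it and the grasp point (between the pads) lies 2 mm behind it (r.tip_reach is the distance from the TCP to the fingertips, in m); z points along the fingers, y is the line along which they close (so a half turn about z gives the same grasp; the last joint's range is limited). The gripper opens to 94 mm and grips with 3 to 60 N. Pads are 16 mm wide; open, the fingers measure 119 mm over their backs; the gripper's body (75 mm by 177 mm) begins 78 mm behind the grasp point.
Start: joints at [-3.77, 36.005, 2.206, 86.941, -1.547, 57.084, -1.146], TCP at [0.65, 0, 0.222] pointing down, gripper open.
Joint ranges: [-175.42, 175.42], [-21.48, 121.26], [-71.46, 75.88], [10.55, 141.38], [-63.04, 243.04], [13.31, 113.54], [-168.57, 168.57]. Speed limits (degrees/s): [147.25, 147.25, 180, 180, 180, 180, 180].

## Interface

Orientations are given as [roll, pitch, yaw] about the fixed x, y, z axes, in that order (R = Rz(yaw) Ry(pitch) Rx(roll)).
In Python, from station import r gives the robot as it stands.
- The arm moves only by the tool drive_tool, never from a script. Its argument "steps" is a list of rows, each a list of 7 numbers: the shift along the tool's x, y, z in m, then the turn, a rotation vector about the tool's x, y, z in degrees, then the gripper's target within -1 to 1 (shut at 1, half-way at 0, fully open at -1). In form: [[dx, dy, dz, rx, ry, rz, jaw], ...]. A call has 1 to 12 rows; each row is the pose to reach, as a shift and turn from the pose commanded when the call began, along the tool's axes at that moment; what a row does not reach only later rows make up. A row lasts 1/8 s, in which the tool goes at most 62.5 mm and 10.7 degrees, less where a joint would pass 70% of its speed; a pose out of reach is approached as far as the arm can. A call with a gripper value outside its range is refused whole. The fingers move at their own pace and stop on an object; "force" is the grip in N (left out, the last holds). Time passes only in rows, so rows that repeat a pose let the fingers close. It gives the time, the measured TCP pose, the force, the opening and the grip force at its end, in the units of the state.
- r.get_obs(): the state, without advancing time (a new reading comes with each control period).
- r.capture(name): name is "scene" or "side" or "wrist"; returns the picture (384x512x3 uint8, red, green, blue); there is no depth.
- r.calibration(name): a dict with "vertical_fov" (degrees; the focal length in pixels is half the picture's height over the tangent of half this angle, whatever the lens; pixels are square), "cx", "cy" (the principal point, pixels), "D" ([k1, k2, p1, p2, k3] as OpenCV has them; the pictures are not rectified), "rvec" (rotation vector, rad) and "tvec" (3), from world to camera coordinates, as OpenCV has them; the wrist camera has in their place "mount" (4x4, takes a point from camera to tool coordinates, whose origin is the TCP and whose axes are the flange's). Camera axes: x right, y down, z forward; pixel columns grow to the right and rows downward; lengths in m; the calibration is good to about 2 mm. A picture is of the moment at which its call begins: read the wrist's pose just before it. calibration takes no time and is no camera call.
- r.job_done(): hands the job in; it is judged then, once.
Trained networks look in the newest picture that a camera, given by its name, has taken for a name from the list of things; names that differ only in an ending like _2 or _b are one class to them, and where a whole thing is asked for, a point or a joint stands for the part that bears it (a point fixed in the world has none). Each returns a list of dicts, best first, with "conf" (0 to 1); they miss things now and then, are a little off and sometimes report something else, mostly with a low value. They report only what shows in the picture. A call takes as long as a camera call. They do not tell look-alikes from the thing itself.
- r.spot_in(camera, label): "pixel" ([column, row] in pixels, amid what is visible of it).
- r.tip_of(camera, label): "pixel" ([column, row] in pixels: a listed point, or the origin of a listed thing).
The state is a dict: "clock": time; "qpos": joint angles; "joint_velocities": joint speeds; "joint_torque": joint torques, N m; "eef_pos": TCP position; "tcp_rot": TCP orientation; "wrist_force": force on the tool from outside, world axes, zero at the start; "wrist_torque": the same for the moment, N m; "finger_gap": opening from 0.0 (shut) to 1.0 (fully open); "grip_force": force on a finger pad.
Only numpy, scipy, OpenCV 4.12 (cv2) and the standard library are available. Lean on these libraries where they do the work, as an engineer would, in place of code of your own. Each camera call takes 0.05 s, during which the arm holds its last target. There are 200 camera calls.

## Working session

There is one attempt and no reset: what is moved stays moved. The work goes in short steps, Python scripts to look and compute and a tool call to move; the robot and the scene stay as the last step left them, time stands still between calls to the robot, and variables do not carry over. Pictures are saved under pics/ and viewed, at most 14 in all, crops included, and the job is handed in when it is done.

Besides the shell and the picture viewer there is one more tool, called as name(argument=value, ...) on one line, values as JSON. drive_tool: Moves the arm, as the interface text tells. Its arguments: {"type":"object","properties":{"steps":{"type":"array","items":{"type":"array","items":{"type":"number"}}},"force":{"type":"number"}},"required":["steps"]}

```bash
mkdir -p pics; ls
python3 - <<'E'
from station import r
import cv2
o=r.get_obs(); print(o['eef_pos'],o['tcp_rot'],o['clock'],r.tip_reach)
for c in ("scene","side","wrist"):
    im=r.capture(c); cv2.imwrite(f"pics/{c}0.png",im[:,:,::-1])
    k=r.calibration(c); print(c,{a:(b.tolist() if hasattr(b,'tolist') else b) for a,b in k.items()})
    if c!="wrist":
        for n in ["jar_white","jar_blue","jar_green","jar_red","lid_white","lid_blue","lid_green","lid_red","mug","bear_bowl"]:
            print(n,[(d['conf'],[round(float(x)) for x in d['pixel']]) for d in r.tip_of(c,n)][:3])
E
```

```text
pics
[6.49393971e-01 1.61536317e-05 2.21595260e-01] [-1.79897260e+02  1.25717761e-03  8.99979799e+01] 0.0 0.017
scene {'vertical_fov': 44.32997272836928, 'cx': 251.6584931345604, 'cy': 186.61640700362548, 'D': [-0.16173972497441172, 0.0, 0.0, 0.0, 0.0], 'rvec': [1.5862650169917336, 1.6866014855441196, -0.8886296629031134], 'tvec': [0.050903945033132704, -0.19798081692848138, 1.597574833181393]}
jar_white [(0.65, [373, 206])]
jar_blue [(0.84, [263, 202]), (0.76, [208, 177]), (0.58, [329, 178])]
jar_green [(0.96, [319, 205])]
jar_red [(0.63, [159, 192])]
lid_white [(0.66, [154, 174]), (0.55, [260, 244])]
lid_blue [(0.63, [312, 246])]
lid_green [(0.93, [198, 238])]
lid_red [(0.68, [133, 240])]
mug [(0.92, [213, 196]), (0.31, [199, 235])]
bear_bowl [(0.74, [372, 248])]
side {'vertical_fov': 45.3833804510363, 'cx': 254.08847055089225, 'cy': 195.62673865406003, 'D': [-0.05777348794642173, 0.0, 0.0, 0.0, 0.0], 'rvec': [2.1115060350869483, -0.3734264133934432, 0.18070272054847997], 'tvec': [-0.42707624756166684, 0.12820879701752574, 0.8965352526494702]}
jar_white [(0.93, [219, 151])]
jar_blue [(0.79, [252, 202]), (0.79, [206, 279]), (0.73, [169, 184])]
jar_green [(0.56, [233, 175])]
jar_red [(0.63, [299, 290])]
lid_white [(0.95, [227, 346]), (0.81, [322, 189]), (0.64, [301, 290])]
lid_blue [(0.87, [290, 166])]
lid_green [(0.97, [348, 229]), (0.66, [276, 144])]
lid_red [(0.67, [395, 272])]
mug [(0.87, [265, 240])]
bear_bowl [(0.79, [278, 142])]
wrist {'vertical_fov': 59.67641121092944, 'cx': 253.2440047106607, 'cy': 188.68327612072315, 'D': [-0.08363208942957907, 0.0, 0.0, 0.0, 0.0], 'mount': [[0.00040983981763396656, -0.97271497269318, -0.23200304724254972, 0.06685270624240407], [0.9999998078651009, 0.00029075690360948865, 0.0005474761941457188, -1.7384589484970014e-05], [-0.0004650818035942892, -0.23200322704421136, 0.9727149049644435, -0.1615996573279671], [0.0, 0.0, 0.0, 1.0]]}
```

View pics/scene0.png

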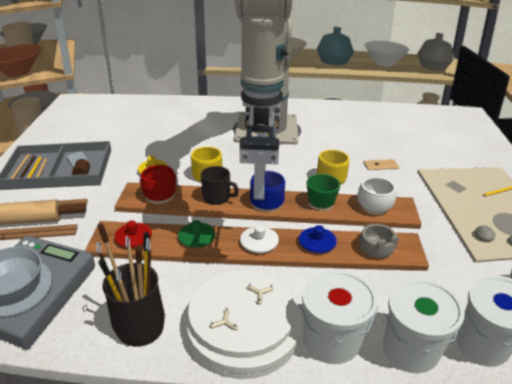

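View pics/side0.png

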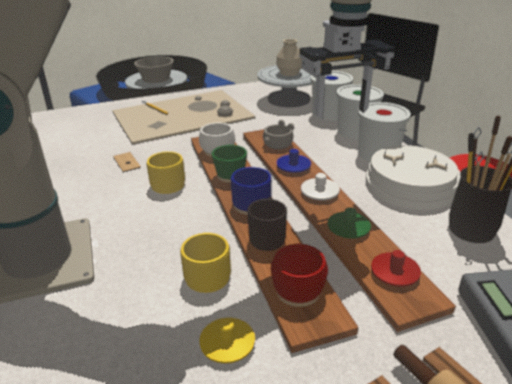

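The scene shows the jars red (158,182), blue (267,190), green (322,190) and white (376,196) in the rear row, with the dark mug at (216,185). The lids are red (133,232), green (196,234), white (259,239) and blue (318,239), with the bear bowl at (377,242). The look-alikes are two yellow jars at (207,165) and (333,166) and a yellow lid at (152,167). The side view agrees with this, apart from the extra detections listed (e.g. lid_white at (227,346) is the yellow lid).

```bash
cat > h.py <<'E'
import numpy as np, cv2
from scipy.spatial.transform import Rotation as R
from station import r
def K(c):
    k=r.calibration(c); f=192/np.tan(np.radians(k['vertical_fov']/2))
    return np.array([[f,0,k['cx']],[0,f,k['cy']],[0,0,1]]),np.array(k['D']),k
def pose(c,o=None):  # camera->world rotation, camera centre
    k=r.calibration(c)
    if c=='wrist':
        o=o or r.get_obs(); T=np.eye(4); T[:3,:3]=R.from_euler('xyz',o['tcp_rot'],degrees=True).as_matrix(); T[:3,3]=o['eef_pos']
        W=T@np.array(k['mount']); return W[:3,:3],W[:3,3]
    A=cv2.Rodrigues(np.array(k['rvec']))[0].T
    return A,-A@np.array(k['tvec'])
def ray(c,px,P):
    M,D,_=K(c); u=cv2.undistortPoints(np.array(px,float).reshape(-1,1,2),M,D).reshape(-1,2)
    return np.c_[u,np.ones(len(u))]@P[0].T
def atz(c,px,z,P=None):
    P=P or pose(c); d=ray(c,px,P); return P[1]+d*((z-P[1][2])/d[:,2])[:,None]
E
python3 - <<'E'
from h import *
S={'jar_white':((373,206),(219,151)),'jar_blue':((263,202),(252,202)),'jar_green':((319,205),(233,175)),'jar_red':((159,192),(299,290)),
'lid_white':((260,244),(322,189)),'lid_blue':((312,246),(290,166)),'lid_green':((198,238),(348,229)),'lid_red':((133,240),(395,272)),'mug':((213,196),(265,240)),'bear':((372,248),(278,142))}
for n,(a,b) in S.items(): print(n,atz('scene',[a],.018)[0][:2].round(3),atz('side',[b],.018)[0][:2].round(3))
E
```

```text
jar_white [0.451 0.288] [0.455 0.29 ]
jar_blue [0.452 0.004] [0.456 0.021]
jar_green [0.456 0.148] [0.452 0.152]
jar_red [ 0.426 -0.274] [ 0.44 -0.27]
lid_white [0.617 0.003] [0.627 0.014]
lid_blue [0.616 0.122] [0.601 0.143]
lid_green [ 0.606 -0.142] [ 0.606 -0.144]
lid_red [ 0.624 -0.292] [ 0.622 -0.29 ]
mug [ 0.434 -0.128] [ 0.435 -0.118]
bear [0.616 0.261] [0.625 0.283]
```

View pics/wrist0.png

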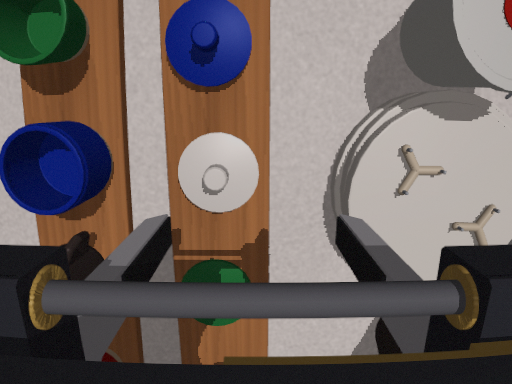

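The wrist view looks along the row with image-up as +y. It shows the white lid at (219,172), the blue lid at (208,41), the blue jar at (55,165) and the green jar at (35,25). I'll measure these from this pose, then move to see the rest.

```bash
cat >> h.py <<'E'
H={'jar_white':.066,'jar_blue':.072,'jar_green':.064,'jar_red':.070}
def rings(im,P,guess,z,diams,win=.03,bad=None):
    """centre of concentric circles (diams, m) lying at height z, near guess: rectify at that plane (0.5 mm px), match on edge strength"""
    M,D,_=K('wrist'); n=300; s=.0005
    g=(np.arange(n)-n/2)*s; X,Y=np.meshgrid(guess[0]+g,guess[1]+g)
    W=np.stack([X,Y,np.full_like(X,z)],-1).reshape(-1,3)
    p=cv2.projectPoints((W-P[1])@P[0],np.zeros(3),np.zeros(3),M,D)[0].reshape(n,n,2).astype(np.float32)
    rec=cv2.remap(im,p[...,0],p[...,1],cv2.INTER_LINEAR,borderMode=cv2.BORDER_REPLICATE)
    b=cv2.GaussianBlur(rec.astype(np.float32),(0,0),1.5)
    gx=cv2.Sobel(b,-1,1,0);gy=cv2.Sobel(b,-1,0,1); m=np.minimum(np.sqrt(gx**2+gy**2).max(2),60)
    t=np.zeros((201,201),np.float32)
    for d in diams: cv2.circle(t,(100,100),int(round(d/2/s)),1/d,2)
    sc=cv2.filter2D(m,-1,t); w=int(win/s); c=sc[n//2-w:n//2+w+1,n//2-w:n//2+w+1]
    j,i=np.unravel_index(c.argmax(),c.shape); xy=np.array([guess[0]+(i-w)*s,guess[1]+(j-w)*s])
    q=cv2.cvtColor(rec,cv2.COLOR_RGB2BGR); ctr=(n//2+i-w,n//2+j-w)
    for d in diams: cv2.circle(q,ctr,int(d/2/s),(255,255,0),1)
    return xy,float(c.max()/t.sum()),q
def find(names,G,im,P,tag):
    qs=[]
    for k in names:
        z,d=(.018+H[k],(.086,.075)) if 'jar' in k else (.018+.011,(.087,))
        xy,s,q=rings(im,P,G[k],z,d); qs.append(q); print(k,xy.round(4),round(s,1))
    cv2.imwrite(f'pics/{tag}.png',np.hstack(qs)[:600,:])
E
python3 - <<'E'
from h import *
im=cv2.imread('pics/wrist0.png')[:,:,::-1].copy()
find(['lid_white','lid_blue','jar_blue'],{'lid_white':(.62,.008),'lid_blue':(.612,.13),'jar_blue':(.454,.012)},im,pose('wrist'),'f0')
q=cv2.imread('pics/f0.png'); cv2.imwrite('pics/f0.png',cv2.resize(q,(795,265)))
E
```

```text
lid_white [ 6.12e-01 -5.00e-04] 60.0
lid_blue [0.6045 0.1345] 53.2
jar_blue [0.452  0.0135] 49.3
```

drive_tool(steps=[[0.06, -0.03, 0, 0, 0, 0, -1], [0.12, -0.06, 0, 0, 0, 0, -1], [0.19, -0.1, 0, 0, 0, 0, -1], [0.19, -0.1, 0, 0, 0, 0, -0.2], [0.19, -0.1, 0, 0, 0, 0, -0.2], [0.19, -0.1, 0, 0, 0, 0, -0.2]])

```text
clock: 1.9
eef_pos: [0.551, 0.1882, 0.2226]
tcp_rot: [179.9, 0.1, 89.9]
wrist_force: [0.8, -0.6, -0.2]
finger_gap: 0.717
grip_force: 0.0
```

View pics/f0.png

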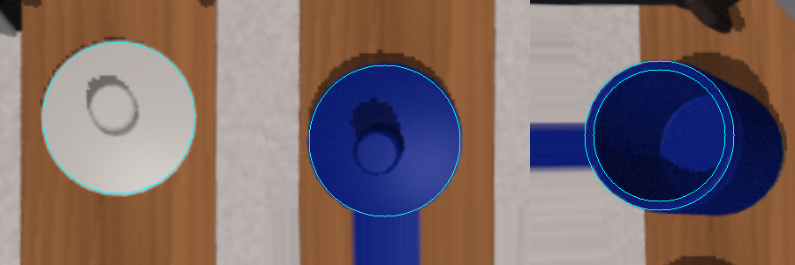

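All three ring fits match the pictures: the cyan circles lie on the lid plates and on the blue jar's rim. Next I look at the green and white jars.

Run:
```python
from h import *
P=pose('wrist'); im=r.capture('wrist'); cv2.imwrite('pics/w1.png',im[:,:,::-1])
find(['jar_green','jar_white'],{'jar_green':(.454,.15),'jar_white':(.453,.289)},im,P,'f1')
```

```text
jar_green [0.445  0.1535] 45.2
jar_white [0.4505 0.291 ] 46.7
```

drive_tool(steps=[[-0.06, 0, 0, 0, 0, 0, -0.2], [-0.12, 0, 0, 0, 0, 0, -0.2], [-0.18, 0, 0, 0, 0, 0, -0.2], [-0.24, 0, 0, 0, 0, 0, -0.2], [-0.3, 0, 0, 0, 0, 0, -0.2], [-0.36, 0, 0, 0, 0, 0, -0.2], [-0.42, 0, 0, 0, 0, 0, -0.2], [-0.46, 0, 0, 0, 0, 0, -0.2], [-0.46, 0, 0, 0, 0, 0, -0.2], [-0.46, 0, 0, 0, 0, 0, -0.2], [-0.46, 0, 0, 0, 0, 0, -0.2]])

```text
clock: 3.32
eef_pos: [0.5503, -0.2686, 0.2225]
tcp_rot: [180.0, -0.1, 90.1]
wrist_force: [0.5, -0.1, -0.2]
finger_gap: 0.601
grip_force: 0.0
```

Run:
```python
from h import *
o=r.get_obs(); print(o['eef_pos'].round(4) if hasattr(o['eef_pos'],'round') else o['eef_pos'])
P=pose('wrist',o); im=r.capture('wrist'); cv2.imwrite('pics/w2.png',im[:,:,::-1])
find(['lid_green','lid_red','jar_red'],{'lid_green':(.606,-.143),'lid_red':(.623,-.291),'jar_red':(.433,-.272)},im,P,'f2')
q=np.hstack([cv2.imread('pics/f1.png'),cv2.imread('pics/f2.png')]); cv2.imwrite('pics/f12.png',cv2.resize(q,(800,160)))
```

```text
[ 0.5503 -0.2686  0.2225]
lid_green [ 0.606  -0.1445] 60.0
lid_red [ 0.6175 -0.2935] 54.2
jar_red [ 0.438  -0.2695] 53.5
```

View pics/f12.png

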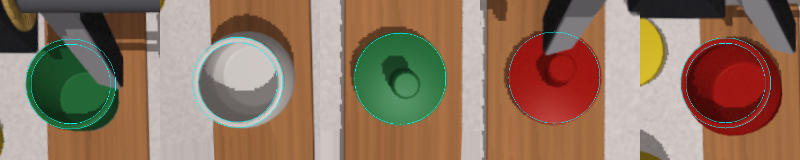

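Green jar, white jar, green lid, red lid and red jar all fit well; the green jar is partly hidden by a finger. The targets are chosen by glaze, and the yellow jar and lid lie off the boards. First I reach for the red lid.

drive_tool(steps=[[-0.025, 0.067, 0, 0, 0, 0, -0.2], [-0.025, 0.067, 0.05, 0, 0, 0, -0.2], [-0.025, 0.067, 0.1, 0, 0, 0, -0.2], [-0.025, 0.067, 0.13, 0, 0, 0, -0.2], [-0.025, 0.067, 0.15, 0, 0, 0, -0.2], [-0.025, 0.067, 0.16, 0, 0, 0, -0.2], [-0.025, 0.067, 0.163, 0, 0, 0, -0.2], [-0.025, 0.067, 0.163, 0, 0, 0, -0.2]])

```text
clock: 4.38
eef_pos: [0.6177, -0.2953, 0.0605]
tcp_rot: [179.9, 0.0, 90.0]
wrist_force: [-0.2, 0.1, 0.8]
finger_gap: 0.603
grip_force: 0.0
```

drive_tool(steps=[[0.001, 0, 0.001, 0, 0, 0, 0.3], [0.001, 0, 0.001, 0, 0, 0, 0.6], [0.001, 0, 0.001, 0, 0, 0, 1], [0.001, 0, 0.001, 0, 0, 0, 1], [0.001, 0, 0.001, 0, 0, 0, 1], [0.001, 0, 0.001, 0, 0, 0, 1], [0.001, 0, 0.001, 0, 0, 0, 1]], force=20)

```text
clock: 5.25
eef_pos: [0.6171, -0.294, 0.0587]
tcp_rot: [180.0, 0.0, 90.0]
wrist_force: [0.1, 0.1, 2.2]
finger_gap: 0.258
grip_force: 20.0
```

drive_tool(steps=[[0.001, 0, -0.02, 0, 0, 0, 1], [0.001, 0, -0.06, 0, 0, 0, 1], [0.001, 0, -0.1, 0, 0, 0, 1], [0.006, -0.04, -0.1, 0, 0, 0, 1], [0.012, -0.09, -0.1, 0, 0, 0, 1], [0.018, -0.14, -0.1, 0, 0, 0, 1], [0.023, -0.17, -0.1, 0, 0, 0, 1], [0.0245, -0.179, -0.1, 0, 0, 0, 1], [0.0245, -0.179, -0.1, 0, 0, 0, 1], [0.0245, -0.179, -0.1, 0, 0, 0, 1]])

```text
clock: 6.5
eef_pos: [0.44, -0.2697, 0.1587]
tcp_rot: [179.9, 0.0, 90.1]
wrist_force: [-0.9, 0.5, -2.2]
finger_gap: 0.263
grip_force: 20.0
```

Run:
```python
from h import *
im=r.capture('side'); im2=r.capture('wrist')
a=cv2.resize(im[190:330,220:400],None,fx=2,fy=2); b=im2[80:384,:400]
q=np.zeros((304,760,3),np.uint8); q[:280,:360]=a; q[:,360:]=b; cv2.imwrite('pics/red1.png',q[:,:,::-1])
```

```text
(no output)
```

View pics/red1.png

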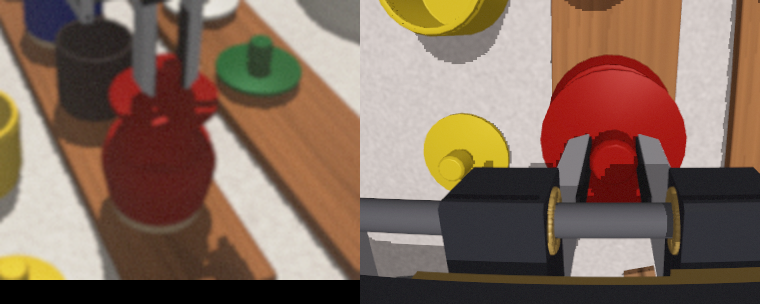

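The red lid hangs level over the red jar, and I lower it slowly.

drive_tool(steps=[[0, -0.0015, 0.012, 0, 0, 0, 1], [0, -0.0015, 0.024, 0, 0, 0, 1], [0, -0.0015, 0.031, 0, 0, 0, 1], [0, -0.0015, 0.034, 0, 0, 0, 1], [0, -0.0015, 0.037, 0, 0, 0, 1], [0, -0.0015, 0.039, 0, 0, 0, 1], [0, -0.0015, 0.041, 0, 0, 0, 1], [0, -0.0015, 0.041, 0, 0, 0, 1]])

```text
clock: 7.6
eef_pos: [0.4367, -0.2696, 0.1186]
tcp_rot: [180.0, 0.0, 90.0]
wrist_force: [-1.5, 1.3, 7.4]
finger_gap: 0.261
grip_force: 20.0
```

drive_tool(steps=[[0, 0.0005, -0.001, 0, 0, 0, 0.4], [0, 0.0005, -0.001, 0, 0, 0, 0.2], [0, 0.0005, -0.001, 0, 0, 0, -0.2], [0, 0.0005, -0.001, 0, 0, 0, -0.2], [0, 0.0005, -0.001, 0, 0, 0, -0.2], [0, 0.0005, -0.03, 0, 0, 0, -0.2], [0, 0.0005, -0.08, 0, 0, 0, -0.2], [0, 0.03, -0.104, 0, 0, 0, -0.2], [0, 0.06, -0.104, 0, 0, 0, -0.2], [0, 0.06, -0.104, 0, 0, 0, -0.2], [0, 0.06, -0.104, 0, 0, 0, -0.2]])

```text
clock: 8.98
eef_pos: [0.4951, -0.2694, 0.2208]
tcp_rot: [-179.9, -0.0, 90.0]
wrist_force: [-0.2, -0.7, 0.3]
finger_gap: 0.6
grip_force: 0.0
```

```bash
cat >> h.py <<'E'
def check(jar,guess,tag):
    P=pose('wrist'); im=r.capture('wrist'); xy,s,q=rings(im,P,guess,.018+H[jar]+.001,(.087,)); print('lid now on',jar,xy.round(4),round(s,1),'z .018+H')
    cv2.imwrite(f'pics/{tag}.png',q)
E
python3 - <<'E'
from h import *
check('jar_red',(.437,-.2695),'c_red')
E
```

```text
lid now on jar_red [ 0.4365 -0.269 ] 54.3 z .018+H
```

View pics/c_red.png

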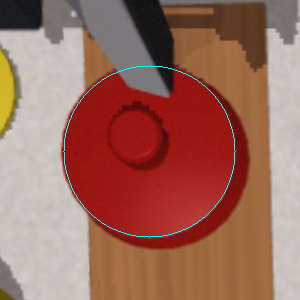

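The red lid sits flat on its rim, 1.5 mm from the measured jar centre. Next is the green lid.

drive_tool(steps=[[0.04, 0.037, 0, 0, 0, 0, -0.2], [0.08, 0.074, 0, 0, 0, 0, -0.2], [0.125, 0.111, 0, 0, 0, 0, -0.2], [0.125, 0.111, 0.02, 0, 0, 0, -0.2], [0.125, 0.111, 0.07, 0, 0, 0, -0.2], [0.125, 0.111, 0.12, 0, 0, 0, -0.2], [0.125, 0.111, 0.145, 0, 0, 0, -0.2], [0.125, 0.111, 0.158, 0, 0, 0, -0.2], [0.125, 0.111, 0.161, 0, 0, 0, -0.2], [0.125, 0.111, 0.161, 0, 0, 0, -0.2]])

```text
clock: 10.28
eef_pos: [0.6081, -0.1448, 0.0614]
tcp_rot: [179.9, 0.0, 90.0]
wrist_force: [0.1, -1.0, 0.2]
finger_gap: 0.603
grip_force: 0.0
```

drive_tool(steps=[[0, -0.002, 0.001, 0, 0, 0, 0.3], [0, -0.002, 0.002, 0, 0, 0, 0.6], [0, -0.002, 0.002, 0, 0, 0, 1], [0, -0.002, 0.002, 0, 0, 0, 1], [0, -0.002, 0.002, 0, 0, 0, 1], [0, -0.002, 0.002, 0, 0, 0, 1], [0, -0.002, 0.002, 0, 0, 0, 1]])

```text
clock: 11.15
eef_pos: [0.6056, -0.1445, 0.0587]
tcp_rot: [180.0, -0.0, 90.0]
wrist_force: [-0.7, 0.8, 3.0]
finger_gap: 0.26
grip_force: 20.0
```

drive_tool(steps=[[0, 0, -0.02, 0, 0, 0, 1], [0, 0, -0.06, 0, 0, 0, 1], [0, 0, -0.1, 0, 0, 0, 1], [0.04, -0.016, -0.1, 0, 0, 0, 1], [0.09, -0.036, -0.1, 0, 0, 0, 1], [0.14, -0.056, -0.1, 0, 0, 0, 1], [0.18, -0.076, -0.1, 0, 0, 0, 1], [0.2, -0.086, -0.1, 0, 0, 0, 1], [0.205, -0.086, -0.1, 0, 0, 0, 1], [0.205, -0.086, -0.1, 0, 0, 0, 1], [0.205, -0.086, -0.1, 0, 0, 0, 1]])

```text
clock: 12.52
eef_pos: [0.5201, 0.059, 0.1584]
tcp_rot: [180.0, 0.0, 89.9]
wrist_force: [-0.1, 0.9, -1.3]
finger_gap: 0.262
grip_force: 20.0
```

Run:
```python
from h import *
P=pose('wrist'); im=r.capture('wrist'); cv2.imwrite('pics/w3.png',im[:,:,::-1])
print(P[1]); find(['jar_green','jar_blue'],{'jar_green':(.447,.1535),'jar_blue':(.452,.0135)},im,P,'f3')
```

```text
[0.52020302 0.12597303 0.31991527]
jar_green [0.445 0.153] 57.9
jar_blue [0.462 0.033] 27.0
```

View pics/f3.png

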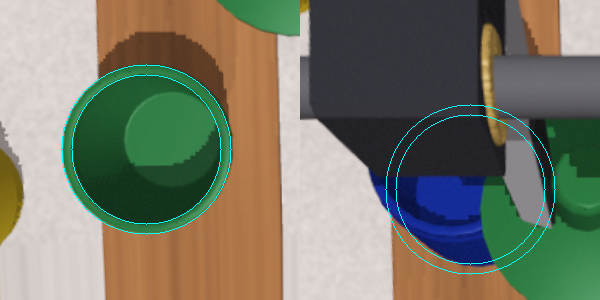

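The green jar is confirmed at (0.445, 0.153). The blue one is hidden here, so I ignore that fit. Now I place the green lid.

drive_tool(steps=[[0.047, -0.038, 0, 0, 0, 0, 1], [0.094, -0.075, 0, 0, 0, 0, 1], [0.094, -0.075, 0, 0, 0, 0, 1], [0.094, -0.075, 0.01, 0, 0, 0, 1], [0.094, -0.075, 0.022, 0, 0, 0, 1], [0.094, -0.075, 0.033, 0, 0, 0, 1], [0.094, -0.075, 0.039, 0, 0, 0, 1], [0.094, -0.075, 0.042, 0, 0, 0, 1], [0.094, -0.075, 0.044, 0, 0, 0, 1], [0.094, -0.075, 0.046, 0, 0, 0, 1], [0.094, -0.075, 0.047, 0, 0, 0, 1], [0.094, -0.075, 0.047, 0, 0, 0, 1]])

```text
clock: 14.08
eef_pos: [0.4447, 0.1547, 0.1126]
tcp_rot: [179.9, -0.0, 90.0]
wrist_force: [-2.9, -1.6, 10.1]
finger_gap: 0.257
grip_force: 20.0
```

drive_tool(steps=[[0, 0, -0.001, 0, 0, 0, 0.4], [0, 0, -0.001, 0, 0, 0, 0.2], [0, 0, -0.001, 0, 0, 0, -0.2], [0, 0, -0.001, 0, 0, 0, -0.2], [0, 0, -0.001, 0, 0, 0, -0.2], [0, 0, -0.03, 0, 0, 0, -0.2], [0, 0, -0.08, 0, 0, 0, -0.2], [-0.01, 0.04, -0.108, 0, 0, 0, -0.2], [-0.03, 0.08, -0.108, 0, 0, 0, -0.2], [-0.03, 0.08, -0.108, 0, 0, 0, -0.2], [-0.03, 0.08, -0.108, 0, 0, 0, -0.2]])

```text
clock: 15.45
eef_pos: [0.5234, 0.1247, 0.2189]
tcp_rot: [-179.9, -0.0, 90.0]
wrist_force: [-1.4, 0.4, -0.0]
finger_gap: 0.599
grip_force: 0.0
```

Run:
```python
from h import *
check('jar_green',(.445,.153),'c_green')
```

```text
lid now on jar_green [0.4445 0.1535] 59.7 z .018+H
```

Green is seated with a strong fit, within 1 mm. Next is the white lid at (0.612, -0.0005).

drive_tool(steps=[[-0.042, 0.03, 0, 0, 0, 0, -0.2], [-0.084, 0.06, 0, 0, 0, 0, -0.2], [-0.125, 0.088, 0, 0, 0, 0, -0.2], [-0.125, 0.088, 0, 0, 0, 0, -0.2], [-0.125, 0.088, 0.03, 0, 0, 0, -0.2], [-0.125, 0.088, 0.08, 0, 0, 0, -0.2], [-0.125, 0.088, 0.125, 0, 0, 0, -0.2], [-0.125, 0.088, 0.148, 0, 0, 0, -0.2], [-0.125, 0.088, 0.157, 0, 0, 0, -0.2], [-0.125, 0.088, 0.159, 0, 0, 0, -0.2], [-0.125, 0.088, 0.159, 0, 0, 0, -0.2]])

```text
clock: 16.88
eef_pos: [0.6131, -0.0, 0.0615]
tcp_rot: [179.9, -0.0, 90.0]
wrist_force: [-0.1, 0.4, 0.2]
finger_gap: 0.599
grip_force: 0.0
```

drive_tool(steps=[[0, -0.001, 0.001, 0, 0, 0, 0.3], [0, -0.001, 0.002, 0, 0, 0, 0.6], [0, -0.001, 0.002, 0, 0, 0, 1], [0, -0.001, 0.002, 0, 0, 0, 1], [0, -0.001, 0.002, 0, 0, 0, 1], [0, -0.001, 0.002, 0, 0, 0, 1], [0, -0.001, 0.002, 0, 0, 0, 1]])

```text
clock: 17.75
eef_pos: [0.6117, -0.0005, 0.0586]
tcp_rot: [180.0, -0.0, 90.0]
wrist_force: [-0.1, 0.3, 2.5]
finger_gap: 0.266
grip_force: 20.0
```

drive_tool(steps=[[0, 0, -0.02, 0, 0, 0, 1], [0, 0, -0.07, 0, 0, 0, 1], [0, 0, -0.12, 0, 0, 0, 1], [0.01, 0, -0.15, 0, 0, 0, 1], [0.06, -0.02, -0.15, 0, 0, 0, 1], [0.11, -0.05, -0.15, 0, 0, 0, 1], [0.16, -0.08, -0.15, 0, 0, 0, 1], [0.21, -0.11, -0.15, 0, 0, 0, 1], [0.26, -0.14, -0.15, 0, 0, 0, 1], [0.285, -0.161, -0.15, 0, 0, 0, 1], [0.2915, -0.161, -0.15, 0, 0, 0, 1], [0.2915, -0.161, -0.15, 0, 0, 0, 1]])

```text
clock: 19.25
eef_pos: [0.4513, 0.2904, 0.2083]
tcp_rot: [180.0, 0.0, 90.0]
wrist_force: [0.1, -0.8, -0.3]
finger_gap: 0.262
grip_force: 20.0
```

drive_tool(steps=[[0.0005, -0.0005, 0.02, 0, 0, 0, 1], [0.0005, -0.0005, 0.045, 0, 0, 0, 1], [0.0005, -0.0005, 0.065, 0, 0, 0, 1], [0.0005, -0.0005, 0.08, 0, 0, 0, 1], [0.0005, -0.0005, 0.086, 0, 0, 0, 1], [0.0005, -0.0005, 0.089, 0, 0, 0, 1], [0.0005, -0.0005, 0.091, 0, 0, 0, 1], [0.0005, -0.0005, 0.093, 0, 0, 0, 1], [0.0005, -0.0005, 0.095, 0, 0, 0, 1], [0.0005, -0.0005, 0.095, 0, 0, 0, 1]])

```text
clock: 20.5
eef_pos: [0.4502, 0.2918, 0.1145]
tcp_rot: [180.0, -0.0, 90.0]
wrist_force: [-1.3, -0.5, 7.0]
finger_gap: 0.262
grip_force: 20.0
```

drive_tool(steps=[[0, 0, -0.001, 0, 0, 0, 0.4], [0, 0, -0.001, 0, 0, 0, 0.2], [0, 0, -0.001, 0, 0, 0, -0.2], [0, 0, -0.001, 0, 0, 0, -0.2], [0, 0, -0.001, 0, 0, 0, -0.2], [0, 0, -0.03, 0, 0, 0, -0.2], [0, 0, -0.08, 0, 0, 0, -0.2], [-0.01, 0.04, -0.106, 0, 0, 0, -0.2], [-0.03, 0.08, -0.106, 0, 0, 0, -0.2], [-0.03, 0.08, -0.106, 0, 0, 0, -0.2], [-0.03, 0.08, -0.106, 0, 0, 0, -0.2]])

```text
clock: 21.88
eef_pos: [0.529, 0.2617, 0.2189]
tcp_rot: [-179.9, 0.0, 90.0]
wrist_force: [-0.2, 0.8, 0.2]
finger_gap: 0.599
grip_force: 0.0
```

Run:
```python
from h import *
check('jar_white',(.4505,.291),'c_white')
```

```text
lid now on jar_white [0.4495 0.292 ] 44.6 z .018+H
```

White is seated within about 1.5 mm. The last is the blue lid at (0.6045, 0.1345).

drive_tool(steps=[[-0.042, 0.025, 0, 0, 0, 0, -0.2], [-0.084, 0.05, 0, 0, 0, 0, -0.2], [-0.127, 0.0755, 0, 0, 0, 0, -0.2], [-0.127, 0.0755, 0, 0, 0, 0, -0.2], [-0.127, 0.0755, 0.03, 0, 0, 0, -0.2], [-0.127, 0.0755, 0.08, 0, 0, 0, -0.2], [-0.127, 0.0755, 0.125, 0, 0, 0, -0.2], [-0.127, 0.0755, 0.148, 0, 0, 0, -0.2], [-0.127, 0.0755, 0.157, 0, 0, 0, -0.2], [-0.127, 0.0755, 0.159, 0, 0, 0, -0.2], [-0.127, 0.0755, 0.159, 0, 0, 0, -0.2]])

```text
clock: 23.3
eef_pos: [0.606, 0.1352, 0.0615]
tcp_rot: [179.9, -0.0, 90.0]
wrist_force: [-0.4, -0.3, -0.5]
finger_gap: 0.601
grip_force: 0.0
```

drive_tool(steps=[[0, -0.001, 0.001, 0, 0, 0, 0.3], [0, -0.001, 0.002, 0, 0, 0, 0.6], [0, -0.001, 0.002, 0, 0, 0, 1], [0, -0.001, 0.002, 0, 0, 0, 1], [0, -0.001, 0.002, 0, 0, 0, 1], [0, -0.001, 0.002, 0, 0, 0, 1], [0, -0.001, 0.002, 0, 0, 0, 1]])

```text
clock: 24.18
eef_pos: [0.6047, 0.1345, 0.0586]
tcp_rot: [180.0, -0.0, 90.0]
wrist_force: [0.3, -0.8, 1.6]
finger_gap: 0.263
grip_force: 20.0
```

drive_tool(steps=[[0, 0, -0.02, 0, 0, 0, 1], [0, 0, -0.07, 0, 0, 0, 1], [0, 0, -0.12, 0, 0, 0, 1], [-0.01, 0, -0.15, 0, 0, 0, 1], [-0.05, -0.04, -0.15, 0, 0, 0, 1], [-0.08, -0.08, -0.15, 0, 0, 0, 1], [-0.11, -0.12, -0.15, 0, 0, 0, 1], [-0.12, -0.147, -0.15, 0, 0, 0, 1], [-0.121, -0.153, -0.15, 0, 0, 0, 1], [-0.121, -0.153, -0.15, 0, 0, 0, 1], [-0.121, -0.153, -0.15, 0, 0, 0, 1]])

```text
clock: 25.55
eef_pos: [0.4529, 0.0143, 0.2085]
tcp_rot: [179.9, -0.0, 90.1]
wrist_force: [-0.4, 0.4, -1.5]
finger_gap: 0.264
grip_force: 20.0
```

drive_tool(steps=[[-0.0005, -0.0005, 0.02, 0, 0, 0, 1], [-0.0005, -0.0005, 0.042, 0, 0, 0, 1], [-0.0005, -0.0005, 0.06, 0, 0, 0, 1], [-0.0005, -0.0005, 0.074, 0, 0, 0, 1], [-0.0005, -0.0005, 0.08, 0, 0, 0, 1], [-0.0005, -0.0005, 0.083, 0, 0, 0, 1], [-0.0005, -0.0005, 0.085, 0, 0, 0, 1], [-0.0005, -0.0005, 0.087, 0, 0, 0, 1], [-0.0005, -0.0005, 0.089, 0, 0, 0, 1], [-0.0005, -0.0005, 0.089, 0, 0, 0, 1]])

```text
clock: 26.8
eef_pos: [0.4513, 0.0131, 0.1205]
tcp_rot: [179.9, -0.0, 90.0]
wrist_force: [-1.6, 0.3, 10.6]
finger_gap: 0.262
grip_force: 20.0
```

drive_tool(steps=[[0, 0, -0.001, 0, 0, 0, 0.4], [0, 0, -0.001, 0, 0, 0, 0.2], [0, 0, -0.001, 0, 0, 0, -0.2], [0, 0, -0.001, 0, 0, 0, -0.2], [0, 0, -0.001, 0, 0, 0, -0.2], [0, 0, -0.03, 0, 0, 0, -0.2], [0, 0, -0.08, 0, 0, 0, -0.2], [-0.01, 0.04, -0.1, 0, 0, 0, -0.2], [-0.03, 0.08, -0.1, 0, 0, 0, -0.2], [-0.03, 0.08, -0.1, 0, 0, 0, -0.2], [-0.03, 0.08, -0.1, 0, 0, 0, -0.2]])

```text
clock: 28.18
eef_pos: [0.5297, -0.0167, 0.2188]
tcp_rot: [-179.9, -0.0, 90.0]
wrist_force: [0.7, 0.3, -0.1]
finger_gap: 0.599
grip_force: 0.0
```

Run:
```python
from h import *
check('jar_blue',(.452,.0135),'c_blue')
a=r.capture('side')[90:340,140:440]; b=r.capture('scene')[140:270,100:440]
q=np.zeros((450,800,3),np.uint8); a=cv2.resize(a,(400,333)); b=cv2.resize(b,(400,153)); q[:333,:400]=a; q[:153,400:]=b
c=[cv2.imread(f'pics/c_{n}.png')[:,:,::-1] for n in ('green','white','blue')]; c=cv2.resize(np.hstack(c),(400,133)); q[200:333,400:]=c
cv2.imwrite('pics/end.png',q[:340,:,::-1])
```

```text
lid now on jar_blue [0.4505 0.012 ] 59.7 z .018+H
```

View pics/end.png

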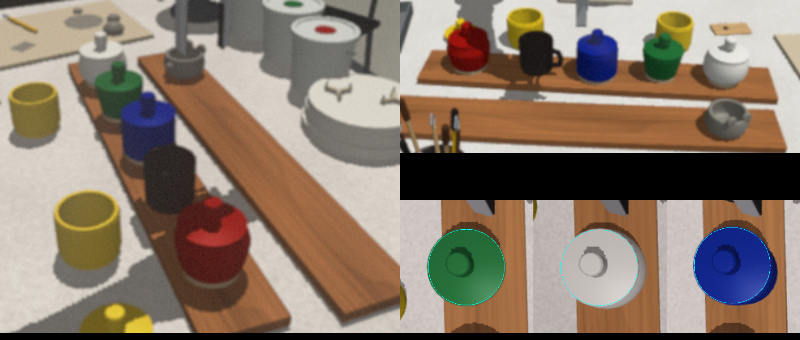

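All four lids sit flat on their own jars, the mug and bear bowl are where they were, and the gripper is clear.

```bash
python3 -c "
from station import r
print(r.job_done())"
```

```text
the job is handed in; nothing more can be done
None
```

All four lids are seated on the jars of their own glaze, each measured within about 2 mm of its jar's centre; mug, bear bowl and yellow look-alikes were left alone, and the job was handed in after about 28 s of arm time (no verdict was returned).

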